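Set the stop turret and push the stock up to it

TASK

The jig on the bench has a turret with four stop rods of different lengths. With a fingertip, push the turret round by one of its rods until the longest rod points straight down the channel at the oak offcut; then push the offcut along the channel, again with a fingertip, until its end rests against that rod. Only push: the offcut must not be lifted, and leave the loose things round about where they lie.

Things in the scene. Friction and masses are not known exactly. Their poses are not given: they have to be found in the camera images.
- jig: Fixed plywood board 160 x 400 x 12 mm (x, y, z) on the bench. Origin: centre of its underside, z up. y runs along the channel: turret axis at x 0, y +120 mm; the offcut lies toward -y. Two dark guide strips, 9 mm high above the board, form the channel: inner faces at x +-23 mm, outer at +-37, from y +20 to -85 mm; its ends are open.
- turret_axis (a point): Point on the turret's vertical axis at the height of the rods' centre lines (27 mm above the bench, 15 above the board). Its axes are the jig's and do not turn. The hub is 40 mm in diameter, its nut's top 48 mm above the bench. It carries four arms 90 degrees apart; rod ends lie 88 mm (longest) from the axis, then, counterclockwise from above, 48, 60 and 72 mm.
- turret (a joint): Turret angle in rad, counterclockwise from above; 0 (or any full turn) when the longest rod points along the jig's -y, down the channel. Turns either way, limits -7 and 13, with friction of 0.2 Nm, and stays where left. Each arm: block 18 mm square out to 33 mm from the axis, 10 mm round rod (with a 16 mm nut out to 38 mm), and a flat round end pad 16 mm in diameter, 6 thick.
- long_tip (a point): Centre of the flat pad face at the end of the longest rod, 88 mm from the turret's axis, 27 mm above the bench. It turns with the turret; its -y axis points outward along the rod.
- offcut: Loose oak offcut, 42 x 130 x 18 mm (x, y, z), about 70 g, lying flat on the board in the channel with 2 mm play on either side, its -y part projecting from the guide strips. Origin at the centre of its underside; y along its length, +y toward the turret. It starts 40 to 70 mm short of the longest rod's reach.
- offcut_end (a point): Centre of the offcut's end face that looks at the turret (65 mm from its origin along +y, 9 mm up).
- pencil: Bystander: flat carpenter's pencil, 14 x 155 x 8 mm, lying loose on the jig's board beside the channel, on its +x side. Origin at the centre of its underside.
- wax_stick: Bystander: wax repair stick, 12 x 80 x 10 mm, lying loose on the jig's board beside the channel, on its -x side. Origin at the centre of its underside.
- filler_jar: Bystander: small jar with a dark screw lid, 66 mm diameter, 57 mm high, on the ledge (18 mm high) behind the jig. Origin at the centre of its underside.
- tape_measure: Bystander: pocket tape measure, 32 x 74 x 61 mm, on the ledge (18 mm high) behind the jig. Origin at the centre of its underside.
- cork_block: Bystander: cork sanding block, 60 x 105 x 35 mm, on the bench to the right of the jig. Origin at the centre of its underside.
- spring_clamp: Bystander: black spring clamp lying flat, 48 x 112 x 17 mm, on the bench to the right of the jig. Origin at the centre of its underside.

How it is judged:
On the way, in this order (a step that is already met when the one before it is completed fails the run):
1. the longest rod points straight down the channel (x of long_tip in the frame of jig between -0.008 and 0.008 m and y of long_tip in the frame of jig below 0.06 m), for 0.2 s.
2. the offcut's end has come up against the longest rod (y of offcut_end in the frame of long_tip between -0.003 and 0.003 m), for 0.2 s.
At the end, for the whole second after the job is handed in: The pad of the longest rod lies within 8 mm of the channel's centre line, on the channel's side of the turret (about 5 degrees); the offcut lies flat in the channel, its end within 3 mm of that pad's face; both are at rest (all of step 1 and all of step 2 and x of offcut_end in the frame of jig between -0.005 and 0.005 m and angle between the y axis of offcut and the y axis of jig, either way round below 0.08 rad and z of offcut in the frame of jig below 0.015 m and linear speed of offcut below 0.01 m/s and velocity of joint turret between -0.05 and 0.05 rad/s); the robot touches nothing.
It fails at once if the offcut is lifted (more than 8 mm off the board) or tipped (z of offcut in the frame of jig above 0.02 m or angle between offcut's own z axis and vertical above 0.2 rad).
It fails at once if a loose thing round about is shifted by more than 15 mm (distance of any of pencil, wax_stick, filler_jar, tape_measure, cork_block, spring_clamp from where it was at the start of the episode above 0.015 m).
It also fails if it takes over 54 s, if anything falls off the work surface, if the arm or the gripper's body presses on something with over 40 N, if the wrist force passes 120 N, or if a joint passes its speed limit or range.

ROBOT

A 6-joint arm with a two-finger parallel gripper is mounted at the origin on a cart in front of the work surface, level with it; the furniture and walls round the work are solid. World frame = base frame: x ahead of the robot, y to its left, z up, the work surface at z = 0. Lengths are in m, angles in rad, forces in N, time in s.
With the tool pointing down it reaches from about 0.25 to 0.775 m from the base axis. Payload 4 kg.
Tool frame: the origin (TCP) lies on the mounting face of the last link; the fingertips stand 199 mm ahead of it and the grasp point (between the pads) lies 180 mm ahead of it (bot.tips_ahead is the distance from the TCP to the fingertips, in m); z points along the fingers, y is the direction in which the jaws open and shut (so a half turn about z gives the same grasp; the last joint's range is limited). The gripper opens to 94 mm and grips with 3 to 60 N. Pads are 16 mm wide; open, the fingers measure 119 mm over their backs; the gripper's body (75 mm by 177 mm) begins 78 mm behind the grasp point.
Start: joints at [-1.403, 0.087, 1.371, -0, 1.684, -0.103], TCP at [0.147, -0.53, 0.405] pointing down, gripper open.
Joint ranges: [-3.1, 3.1], [-0.76, 2.03], [0.27, 2.55], [-1.08, 4.22], [0.17, 2.65], [-2.57, 2.57]. Speed limits (rad/s): [2.79, 2.79, 3.14, 3.14, 3.14, 3.14].

INTERFACE

Orientations are given as a unit quaternion [w, x, y, z].
In Python, from cell import bot gives the robot as it stands.
- The arm moves only by the tool jog_arm, never from a script. Its argument "steps" is a list of rows, each a list of 3 entries, a list of its own where there are three numbers: the shift along the tool's x, y, z in cm, then the turn about the tool's z in rad, then the finger opening in cm, from 0 to 9.4. A call has 1 to 8 rows; each row shifts and turns the pose as measured when the row begins, along the tool's axes as they then stand; what a row does not reach is not made up. A row lasts 1/12 s, in which the tool goes at most 41.7 mm and 7.16 degrees, less where a joint would pass 70% of its speed; a pose out of reach is approached as far as the arm can. A call with a gripper value outside its range is refused whole. The fingers move at their own pace and stop on an object; the grip force is fixed at half the most. Time passes only in rows, so rows that do not move let the fingers close. It gives the time, the measured TCP pose, the force and the opening at its end, in the units of the state.
- bot.observe(): the state, without advancing time (a new reading comes with each control period).
- bot.get_image(name): name is "side" or "top"; returns the picture (384x512x3 uint8, red, green, blue); there is no depth.
- bot.camera_params(name): a dict with "intrinsics" (3x3 intrinsics, pixels), "dist" ([k1, k2, p1, p2, k3] as OpenCV has them; the pictures are not rectified), "eye" and "attitude" of the camera in the world. Camera axes: x right, y down, z forward; pixel columns grow to the right and rows downward; lengths in m; the calibration is good to about 2 mm. A picture is of the moment at which its call begins. camera_params takes no time and is no camera call.
- bot.finish_job(): hands the job in, once; it reports no verdict.
Trained networks look in the newest picture that a camera, given by its name, has taken for a name from the list of things; names that differ only in an ending like _2 or _b are one class to them, and where a whole thing is asked for, a point or a joint stands for the part that bears it (a point fixed in the world has none). Each returns a list of dicts, best first, with "conf" (0 to 1); they miss things now and then, are a little off and sometimes report something else, mostly with a low value. They report only what shows in the picture. A call takes as long as a camera call.
- bot.masks_of(camera, query): "pixels" (384x512 bool, what is visible of it) and "bbox" ([left, top, width, height] in pixels, round what is visible of it).
- bot.landmark_of(camera, query): "uv" ([column, row] in pixels: a listed point, or the origin of a listed thing).
The state is a dict: "time_s": time; "joint_pos": joint angles; "dq": joint speeds; "joint_efforts": joint torques, N m; "position": TCP position; "tool_rot": TCP orientation; "contact_force": force on the tool from outside, world axes, zero at the start; "wrist_torque": the same for the moment, N m; "grip_width": finger opening in m.
Only numpy, scipy, OpenCV 4.12 (cv2) and the standard library are available. Lean on these libraries where they do the work, as an engineer would, in place of code of your own. Each camera call takes 0.05 s, during which the arm holds its last target.

## Working session

There is one attempt and no reset: what is moved stays moved. The work goes in short steps, Python scripts to look and compute and a tool call to move; the robot and the scene stay as the last step left them, time stands still between calls to the robot, and variables do not carry over. Pictures are saved under pics/ and viewed, and the job is handed in when it is done.

Besides the shell and the picture viewer there is one more tool, called after ">>>" as name(argument=value, ...) on one line, values as JSON. jog_arm: Moves the arm, as the interface text tells. Its arguments: {"type":"object","properties":{"steps":{"type":"array","items":{"type":"array"}}},"required":["steps"]}

```bash
mkdir -p pics; ls; cat > h.py <<'E'
import numpy as np, cv2
from cell import bot
from scipy.spatial.transform import Rotation as R
E
python3 - <<'E'
from h import *
for n in ["top","side"]:
    im=bot.get_image(n); cv2.imwrite(f"pics/{n}0.png",im[:,:,::-1])
    print(n,bot.camera_params(n))
print(bot.observe(), bot.tips_ahead)
E
```

```text
pics
top {'intrinsics': array([[399.21141744,   0.        , 249.6536217 ],
       [  0.        , 399.21141744, 191.91228001],
       [  0.        ,   0.        ,   1.        ]]), 'dist': array([-0.08732141,  0.        ,  0.        ,  0.        ,  0.        ]), 'eye': array([ 0.43887635, -0.26745992,  0.9698506 ]), 'attitude': array([-0.06681949,  0.70842791, -0.70032046,  0.05671247])}
side {'intrinsics': array([[424.56984956,   0.        , 255.46496195],
       [  0.        , 424.56984956, 188.85379819],
       [  0.        ,   0.        ,   1.        ]]), 'dist': array([-0.15622782,  0.        ,  0.        ,  0.        ,  0.        ]), 'eye': array([0.1407492 , 0.78056472, 0.58474924]), 'attitude': array([ 0.11015614, -0.17999628,  0.82256395, -0.52806771])}
{'time_s': 0.1, 'joint_pos': array([-1.40310332e+00,  8.79034223e-02,  1.37206657e+00,  9.14820750e-07,
        1.68359435e+00, -1.03119014e-01]), 'dq': array([-0.00156326, -0.00156117, -0.00297889, -0.00106584,  0.00029416,
       -0.00120844]), 'joint_efforts': array([ 2.34732819e-03, -3.41251981e+01, -3.03301156e+01,  7.19536655e-02,
        3.04047810e-02, -1.03203220e-04]), 'position': array([ 0.14710334, -0.52987041,  0.40362717]), 'tool_rot': array([-9.85343024e-04,  9.90846116e-01,  1.34992601e-01, -3.13700347e-05]), 'contact_force': array([0.01381583, 0.13258328, 0.08687153]), 'wrist_torque': array([-0.01504106,  0.03997518,  0.00155245]), 'grip_width': 0.09452256248212727} 0.1992
```

View pics/top0.png

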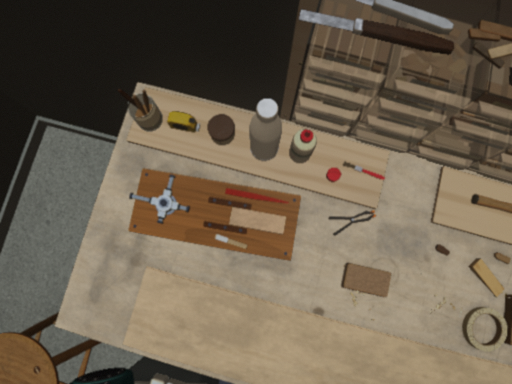

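View pics/side0.png

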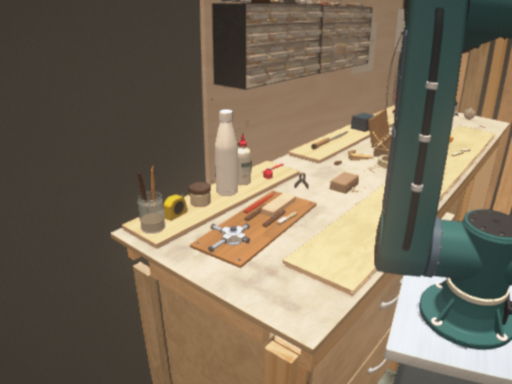

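```bash
cat >> h.py <<'E'
def cam(n):
    p=bot.camera_params(n);q=p["attitude"];return p["intrinsics"],p["dist"],p["eye"],R.from_quat([q[1],q[2],q[3],q[0]])
def ray(n,uv):
    K,d,e,r=cam(n); x=cv2.undistortPoints(np.array([[uv]],float),K,d)[0,0]
    return e,r.apply([x[0],x[1],1.])
def atz(n,uv,z):
    e,v=ray(n,uv); return e+v*(z-e[2])/v[2]
def proj(n,P):
    K,d,e,r=cam(n); c=r.inv().apply(np.atleast_2d(P)-e)
    return cv2.projectPoints(c,np.zeros(3),np.zeros(3),K,d)[0][:,0]
E
python3 - <<'E'
from h import *
Z=dict(jig=0,turret_axis=.027,long_tip=.027,offcut=.012,offcut_end=.021,pencil=.012,wax_stick=.012)
for n in ["top","side"]:
  for k,z in Z.items():
    for l in bot.landmark_of(n,k)[:2]:
        print(n,k,round(l["conf"],2),np.round(l["uv"],1),np.round(atz(n,l["uv"],z),4))
print(bot.observe()["time_s"])
E
```

```text
top jig 0.73 [213.  216.1] [ 0.5492 -0.1635  0.    ]
top jig 0.57 [133.1 192.9] [0.6047 0.0383 0.    ]
top turret_axis 0.69 [163.9 199. ] [ 0.586  -0.0466  0.027 ]
top long_tip 0.96 [131.3 196.3] [0.5917 0.0337 0.027 ]
top long_tip 0.19 [188.1 128.4] [ 0.7641 -0.0979  0.027 ]
top offcut 0.63 [353.8 221.4] [ 0.5384 -0.5048  0.012 ]
top offcut 0.6 [260.1 221.7] [ 0.5356 -0.2787  0.012 ]
top offcut_end 0.91 [232.9 214.3] [ 0.5517 -0.2134  0.021 ]
top pencil 0.61 [256.1 199.1] [ 0.5905 -0.2685  0.012 ]
top wax_stick 0.71 [230.6 242.4] [ 0.4852 -0.2087  0.012 ]
side jig 0.69 [260.3 224. ] [ 0.551  -0.1709  0.    ]
side turret_axis 0.97 [234.3 235.6] [ 0.5676 -0.044   0.027 ]
side long_tip 0.97 [209.2 248. ] [0.5961 0.034  0.027 ]
side offcut 0.94 [279.8 208.5] [ 0.528  -0.2604  0.012 ]
side offcut_end 0.7 [264.4 214.9] [ 0.5468 -0.1891  0.021 ]
side offcut_end 0.53 [209.9 248.4] [0.5986 0.0268 0.021 ]
side pencil 0.5 [265.2 211.8] [ 0.5587 -0.223   0.012 ]
side pencil 0.43 [259.8 202.8] [ 0.5963 -0.2694  0.012 ]
side wax_stick 0.43 [285.9 218.6] [ 0.4899 -0.2101  0.012 ]
0.8
```

```bash
python3 - <<'E'
import cv2
im=cv2.imread("pics/top0.png")
cv2.imwrite("pics/z0.png",cv2.resize(im[160:270,120:310],None,fx=4.2,fy=4.2,interpolation=cv2.INTER_CUBIC))
E
```

```text
(no output)
```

View pics/z0.png

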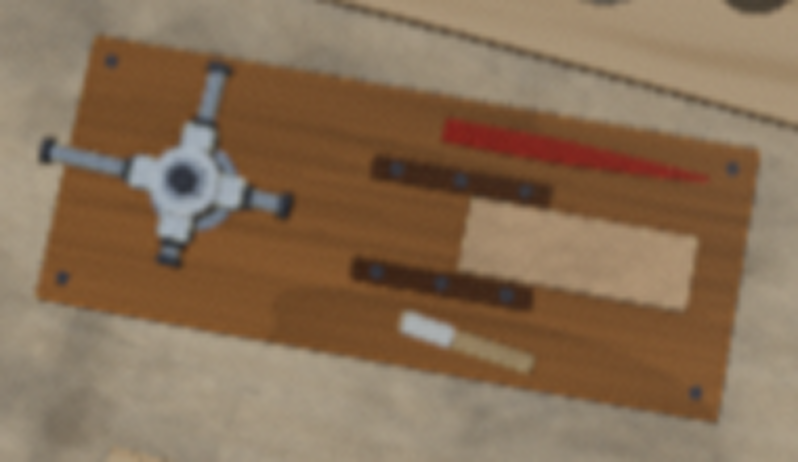

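```bash
python3 - <<'E'
from h import *
# zoom px -> original
def o(u,v): return ((u+.5)/4.2-.5+120,(v+.5)/4.2-.5+160)
for c in [(97,43),(757,148),(720,415),(40,298)]:
    print(np.round(atz("top",o(*c),.012),4))
E
```

```text
[0.661 0.014 0.012]
[ 0.6021 -0.3749  0.012 ]
[ 0.4489 -0.3528  0.012 ]
[0.5098 0.0386 0.012 ]
```

```bash
cat >> h.py <<'E'
def J(pose,P):
    x,y,a=pose;P=np.atleast_2d(np.array(P,float));c,s=np.cos(a),np.sin(a)
    return np.c_[x+c*P[:,0]-s*P[:,1],y+s*P[:,0]+c*P[:,1],P[:,2]]
def o(u,v): return ((u+.5)/4.2-.5+120,(v+.5)/4.2-.5+160)
E
cat > fit.py <<'E'
from h import *
from scipy.optimize import least_squares
uv=np.array([o(*c) for c in [(97,37),(759,148),(720,420),(38,298),(184,180)]])
M=[[.08,.2,.012],[.08,-.2,.012],[-.08,-.2,.012],[-.08,.2,.012],[0,.12,.048]]
f=lambda p:(proj("top",J(p,M))-uv).ravel()
s=least_squares(f,[.555,-.168,-.15]);print(s.x,np.round(s.fun,2))
pose=s.x
def overlay(n,im,th,oy,k=4.2,box=(120,160,310,270)):
    x0,y0,x1,y1=box
    z=cv2.resize(im[y0:y1,x0:x1],None,fx=k,fy=k,interpolation=cv2.INTER_CUBIC)
    def ln(P,c,closed=True):
        q=(proj(n,J(pose,P))-[x0,y0]+.5)*k-.5
        cv2.polylines(z,[np.int32(np.round(q))],closed,c,1)
    ln(M[:4],(0,255,0))
    for sx in (-1,1): ln([[sx*.023,.02,.021],[sx*.037,.02,.021],[sx*.037,-.085,.021],[sx*.023,-.085,.021]],(0,255,255))
    ln([[-.021,oy,.03],[.021,oy,.03],[.021,oy-.13,.03],[-.021,oy-.13,.03]],(255,0,255))
    for i,L in enumerate([.088,.048,.06,.072]):
        a=th+i*np.pi/2; d=np.array([np.sin(a),-np.cos(a)])
        ln([[0,.12,.027],[d[0]*L,.12+d[1]*L,.027]],(0,0,255) if i==0 else (255,255,0),False)
    return z
E
python3 - <<'E'
from fit import *
im=cv2.imread("pics/top0.png")
c,s=np.cos(pose[2]),np.sin(pose[2])
w=lambda p:np.array([[c,s],[-s,c]])@(p[:2]-pose[:2])
t=w(atz("top",o(47,150),.027));print("longtip jig",t,np.arctan2(t[0],-(t[1]-.12)))
print("tip short,60,72",[w(atz("top",o(*q),.027)) for q in [(169,257),(287,205),(219,68)]])
print("offcut corners",[w(atz("top",o(*q),.03)) for q in [(469,199),(697,237),(686,309),(459,270)]])
th=np.arctan2(t[0],-(t[1]-.12))
cv2.imwrite("pics/ov0.png",overlay("top",im,th,-.02))
cv2.imwrite("pics/ovs0.png",overlay("side",cv2.imread("pics/side0.png"),th,-.02,4.5,(180,180,335,275)))
E
```

```text
[ 0.55571065 -0.16877774 -0.15921572] [-0.67 -0.68  1.19 -0.35  0.31  0.47 -0.67  0.55 -0.21 -0.14]
longtip jig [0.00552588 0.20735953] 3.07842231131844
tip short,60,72 [array([-0.04275838,  0.1241713 ]), array([-0.00199021,  0.06345204]), array([0.06964309, 0.11830082])]
offcut corners [array([ 0.01865745, -0.03845753]), array([ 0.01913227, -0.16893249]), array([-0.02190371, -0.16921955]), array([-0.02193093, -0.04010034])]
```

View pics/ov0.png

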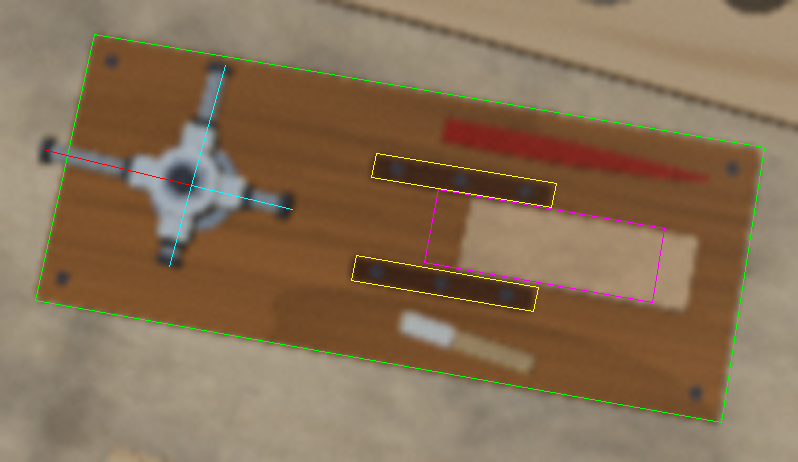

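View pics/ovs0.png

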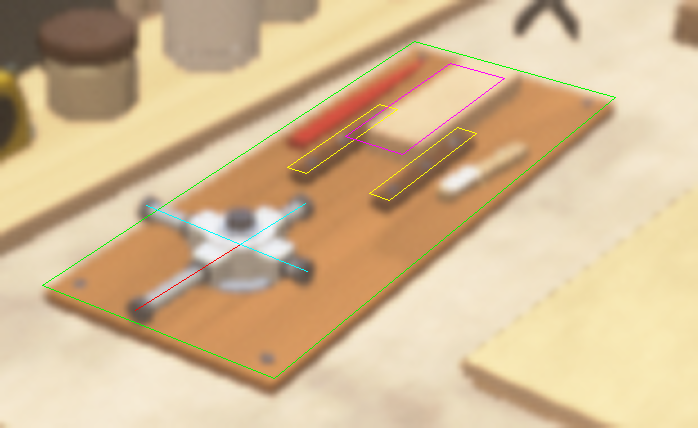

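>>> jog_arm(steps=[[[0,0,0],0.11,0],[[0,0,0],0.11,0],[[0,0,0],0.11,0],[[0,0,0],0.11,0],[[0,0,0],0,0],[[0,0,0],0,0]])

```text
time_s: 1.3
position: [0.1471, -0.5299, 0.4048]
tool_rot: [0.0, 0.996, -0.093, 0.0]
contact_force: [-0.3, 0.0, -0.4]
grip_width: 0.0574
```

```bash
cat >> h.py <<'E'
POSE=np.array([ 0.55571065,-0.16877774,-0.15921572])
def where():
    s=bot.observe();q=s["tool_rot"];r=R.from_quat([q[1],q[2],q[3],q[0]])
    tx=r.apply([1,0,0]);tip=s["position"]+r.apply([0,0,.1992]); c,sn=np.cos(POSE[2]),np.sin(POSE[2])
    j=np.array([[c,sn],[-sn,c]])@(tip[:2]-POSE[:2])
    print("t",round(s["time_s"],2),"tip jig xy mm",np.round(j*1000,1),"z",round(tip[2]*1000,1),"yaw err tool x vs jig x",round(np.arctan2(tx[1],tx[0])-POSE[2],4),"F jig",np.round(np.array([[c,sn],[-sn,c]])@s["contact_force"][:2],1),s["contact_force"][2].round(1),"w",s["grip_width"].round(4))
    return j,tip,r
E
python3 -c "
from h import *
where()"
```

```text
Traceback (most recent call last):
  File "h.py", line 23, in where
    print("t",round(s["time_s"],2),"tip jig xy mm",np.round(j*1000,1),"z",round(tip[2]*1000,1),"yaw err tool x vs jig x",round(np.arctan2(tx[1],tx[0])-POSE[2],4),"F jig",np.round(np.array([[c,sn],[-sn,c]])@s["contact_force"][:2],1),s["contact_force"][2].round(1),"w",s["grip_width"].round(4))
                                                                                                                                                                                                                                                                           ^^^^^^^^^^^^^^^^^^^^^
AttributeError: 'float' object has no attribute 'round'
```

>>> jog_arm(steps=[[[1.9,-3.0,0],-0.027,0],[[1.9,-3.0,0],0,0],[[1.9,-3.0,0],0,0],[[1.9,-3.0,0],0,0],[[1.9,-3.0,0],0,0],[[1.9,-3.0,0],0,0],[[1.9,-3.0,0],0,0],[[1.9,-3.0,0],0,0]])

```text
time_s: 1.97
position: [0.3368, -0.313, 0.4031]
tool_rot: [0.001, 0.997, -0.075, -0.0]
contact_force: [-0.1, 0.2, 0.2]
grip_width: 0.0039
```

```bash
sed -i 's/s\["contact_force"\]\[2\].round(1)/round(float(s["contact_force"][2]),1)/; s/s\["grip_width"\].round(4)/round(float(s["grip_width"]),4)/' h.py
python3 -c "
from h import *
where()"
```

```text
t 1.97 tip jig xy mm [-193.4 -177.5] z 203.9 yaw err tool x vs jig x 0.0084 F jig [-0.1  0.2] 0.2 w 0.0039
```

>>> jog_arm(steps=[[[2.1,-3.4,0],0,0],[[2.1,-3.4,0],0,0],[[2.1,-3.4,0],0,0],[[2.1,-3.4,0],0,0],[[2.1,-3.4,0],0,0],[[2.1,-3.4,0],0,0],[[2.1,-3.4,0],0,0],[[2.1,-3.4,0],0,0]])

```text
time_s: 2.63
position: [0.547, -0.0542, 0.4047]
tool_rot: [0.003, 0.998, -0.065, 0.003]
contact_force: [0.3, -0.5, -0.6]
grip_width: 0.0005
```

```bash
python3 -c "
from h import *
where()"
```

```text
t 2.63 tip jig xy mm [-25.6 110.7] z 205.5 yaw err tool x vs jig x 0.0301 F jig [ 0.4 -0.4] -0.6 w 0.0005
```

>>> jog_arm(steps=[[[2.1,-2.3,0],0.03,0],[[2.1,-2.3,0],0,0],[[2.0,-2.3,0],0,0],[[0,0,0],0,0],[[0,0,3.5],0,0],[[0,0,3.5],0,0],[[0,0,3.5],0,0],[[0,0,0],0,0]])

```text
time_s: 3.3
position: [0.6263, 0.0173, 0.2978]
tool_rot: [0.002, 0.998, -0.063, 0.006]
contact_force: [-1.3, 0.1, -2.0]
grip_width: 0.0003
```

```bash
python3 - <<'E'
from h import *
where()
for n in ["top","side"]:
    im=bot.get_image(n)[:,:,::-1]
    x0,y0,x1,y1=(90,120,310,270) if n=="top" else (150,140,350,280)
    cv2.imwrite(f"pics/{n}1.png",cv2.resize(im[y0:y1,x0:x1],None,fx=3.6,fy=3.6,interpolation=cv2.INTER_CUBIC))
E
```

```text
t 3.3 tip jig xy mm [ 42.8 194.3] z 98.7 yaw err tool x vs jig x 0.034 F jig [-1.3 -0.1] -2.0 w 0.0003
```

View pics/side1.png

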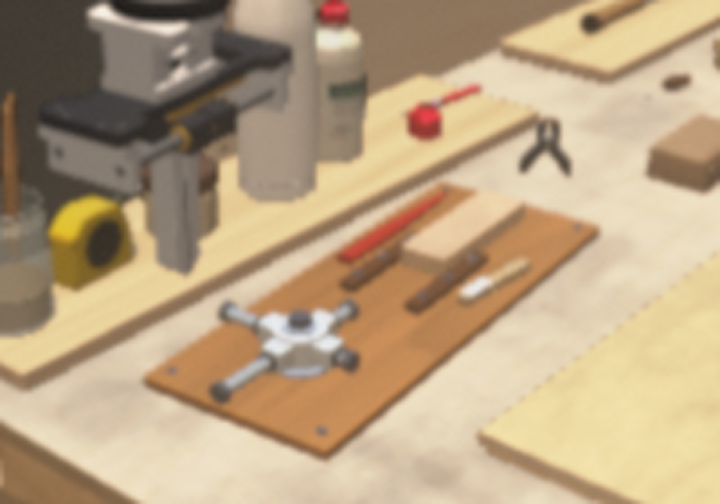

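View pics/top1.png

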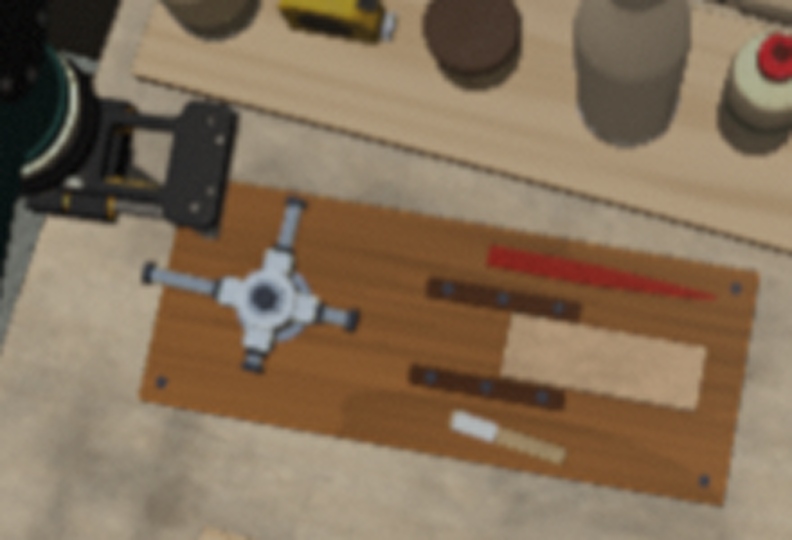

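>>> jog_arm(steps=[[[-0.6,1.7,0],0.03,0],[[0,0,1.5],0,0],[[0,0,3.0],0,0],[[0,0,2.4],0,0],[[0,0,0],0,0],[[0,0,0],0,0]])

```text
time_s: 3.9
position: [0.6275, -0.0032, 0.2604]
tool_rot: [0.002, 0.996, -0.078, 0.032]
contact_force: [0.1, -0.2, 0.6]
grip_width: 0.0005
```

```bash
python3 - <<'E'
from h import *
where()
E
```

```text
t 3.9 tip jig xy mm [ 57.4 174.9] z 61.6 yaw err tool x vs jig x 0.0038 F jig [ 0.2 -0.1] 0.6 w 0.0005
```

```bash
python3 - <<'E'
from h import *
s=bot.observe();print(s["joint_pos"].round(3),s["dq"].round(3),s["joint_efforts"].round(1),s["wrist_torque"])
E
```

```text
[-0.094  0.304  1.407 -0.004  1.367  1.632] [-0.009 -0.008 -0.009  0.001  0.009 -0.008] [ -0.  -39.4 -26.9  -0.   -0.3   0. ] [ 0.07982121 -0.01147019 -0.02532951]
```

>>> jog_arm(steps=[[[-1.2,0,0],0,0],[[-1.2,0,0.5],0,0],[[0,0,1],0,0],[[0,0,1],0,0],[[0,0,1],0,0],[[0,0,0],0,0]])

```text
time_s: 4.4
position: [0.6115, -0.0012, 0.2405]
tool_rot: [0.003, 0.996, -0.077, 0.047]
contact_force: [-0.6, -0.0, -0.6]
grip_width: 0.0008
```

```bash
cat >> h.py <<'E'
def tilt():
    s=bot.observe();q=s["tool_rot"];r=R.from_quat([q[1],q[2],q[3],q[0]]);print("tool z",r.apply([0,0,1]).round(3),s["joint_pos"].round(3))
E
python3 - <<'E'
from h import *
where();tilt()
E
```

```text
t 4.4 tip jig xy mm [ 47.2 174.7] z 42.2 yaw err tool x vs jig x 0.0046 F jig [-0.6 -0.1] -0.6 w 0.0008
tool z [ 0.093 -0.013 -0.996] [-0.094  0.277  1.483 -0.004  1.288  1.633]
```

>>> jog_arm(steps=[[[-1.0,0,2.0],0,0],[[0,0,0],0,0]])

```text
time_s: 4.57
position: [0.6046, -0.0002, 0.2197]
tool_rot: [0.003, 0.996, -0.077, 0.047]
contact_force: [-0.8, 0.8, -1.1]
grip_width: 0.0005
```

```bash
python3 - <<'E'
from h import *
where();tilt()
E
```

```text
t 4.57 tip jig xy mm [ 40.5 174.6] z 21.4 yaw err tool x vs jig x 0.0046 F jig [-0.9  0.7] -1.1 w 0.0005
tool z [ 0.094 -0.013 -0.995] [-0.093  0.281  1.523 -0.005  1.242  1.634]
```

>>> jog_arm(steps=[[[-2.4,-0.5,-0.2],0,0],[[-1.6,-0.2,-0.15],0,0],[[-1.6,0.2,-0.15],0,0],[[0,0,0],0,0]])

```text
time_s: 4.9
position: [0.5545, 0.0124, 0.2226]
tool_rot: [0.004, 0.995, -0.077, 0.056]
contact_force: [0.5, 0.2, 0.1]
grip_width: 0.0005
```

```bash
python3 - <<'E'
from h import *
where();tilt()
E
```

```text
t 4.9 tip jig xy mm [ -7.8 179.1] z 24.7 yaw err tool x vs jig x 0.0042 F jig [0.4 0.3] 0.1 w 0.0005
tool z [ 0.11  -0.016 -0.994] [-0.078  0.17   1.652 -0.008  1.208  1.65 ]
```

>>> jog_arm(steps=[[[-2.3,0.5,-0.1],0,0],[[-1.3,1.0,-0.1],0,0],[[-1.0,1.3,-0.1],0,0],[[-0.6,1.5,0],0,0],[[0,0,0],0,0]])

```text
time_s: 5.32
position: [0.5043, -0.0206, 0.2285]
tool_rot: [-0.001, 0.995, -0.077, 0.069]
contact_force: [0.6, 0.9, 0.4]
grip_width: 0.0003
```

```bash
python3 - <<'E'
from h import *
where();tilt()
im=bot.get_image("side")[:,:,::-1]
x0,y0,x1,y1=(150,140,350,280)
cv2.imwrite("pics/side2.png",cv2.resize(im[y0:y1,x0:x1],None,fx=3.6,fy=3.6,interpolation=cv2.INTER_CUBIC))
E
```

```text
t 5.32 tip jig xy mm [-46.8 140.9] z 31.3 yaw err tool x vs jig x 0.0047 F jig [0.5 0.9] 0.4 w 0.0003
tool z [ 0.138 -0.008 -0.99 ] [-0.157  0.048  1.775  0.015  1.18   1.562]
```

View pics/side2.png

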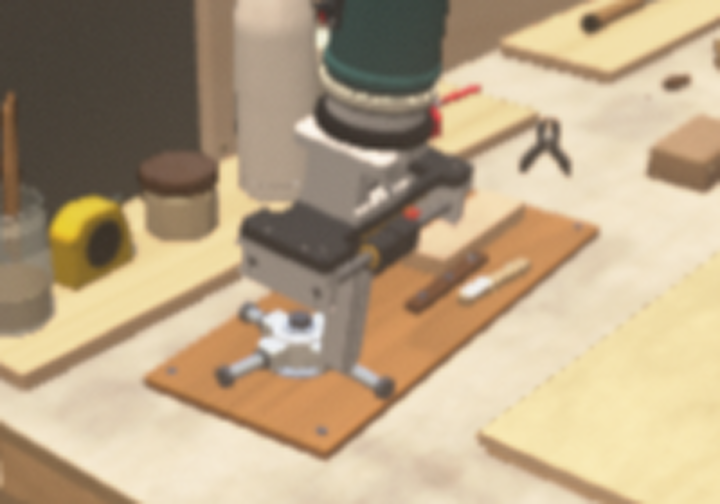

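>>> jog_arm(steps=[[[-0.8,0.2,1.3],0,0],[[-0.8,1.6,0.3],0,0],[[-0.2,1.6,0],0,0],[[0,0,0],0,0]])

```text
time_s: 5.7
position: [0.4951, -0.0487, 0.2264]
tool_rot: [-0.006, 0.993, -0.076, 0.087]
contact_force: [0.8, 0.1, -0.1]
grip_width: 0.0001
```

```bash
python3 - <<'E'
from h import *
where();tilt()
E
```

```text
t 5.7 tip jig xy mm [-44.5 114.2] z 30.2 yaw err tool x vs jig x 0.0045 F jig [0.8 0.2] -0.1 w 0.0001
tool z [ 0.174 -0.001 -0.985] [-0.223  0.024  1.807  0.041  1.14   1.486]
```

>>> jog_arm(steps=[[[0,-0.5,0],0,0],[[0,0,-1],0,0],[[0,0,-1],0,0],[[0,0,-1],0,0],[[0,0,-1],0,0],[[0,0,-1],0,0]])

```text
time_s: 6.2
position: [0.4884, -0.0413, 0.2775]
tool_rot: [-0.006, 0.994, -0.075, 0.084]
contact_force: [0.0, -0.7, 0.5]
grip_width: 0.0004
```

```bash
python3 - <<'E'
from h import *
where();tilt()
im=bot.get_image("top")[:,:,::-1]
x0,y0,x1,y1=(90,120,310,270)
cv2.imwrite("pics/top3.png",cv2.resize(im[y0:y1,x0:x1],None,fx=3.6,fy=3.6,interpolation=cv2.INTER_CUBIC))
E
```

```text
t 6.2 tip jig xy mm [-53.8 120.3] z 81.1 yaw err tool x vs jig x 0.0062 F jig [ 0.1 -0.7] 0.5 w 0.0004
tool z [ 0.167 -0.001 -0.986] [-0.211 -0.039  1.76   0.036  1.256  1.503]
```

View pics/top3.png

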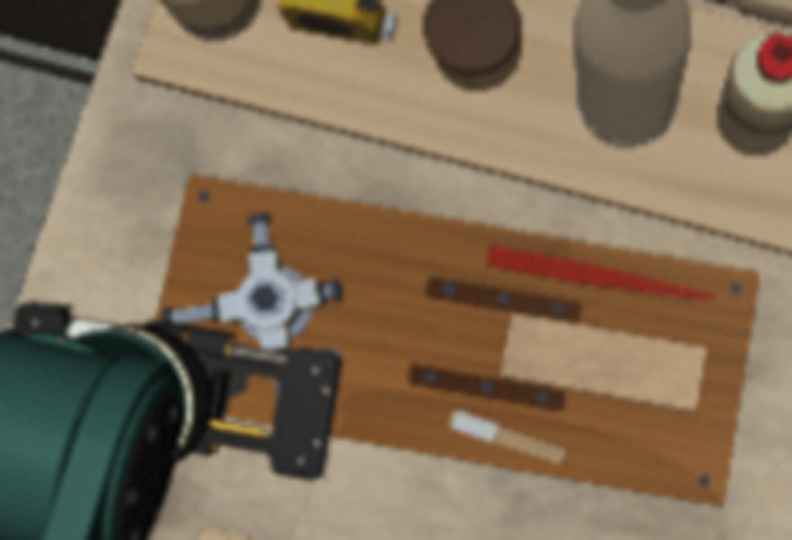

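>>> jog_arm(steps=[[[1.5,0,0],0,0],[[1.5,0,0],0,0],[[0,0,0],0,0],[[0,0,0],0,0]])

```text
time_s: 6.58
position: [0.5186, -0.0458, 0.2898]
tool_rot: [-0.005, 0.993, -0.075, 0.089]
contact_force: [0.5, 0.5, 0.3]
grip_width: -0.0
```

```bash
python3 - <<'E'
from h import *
where();tilt()
E
```

```text
t 6.58 tip jig xy mm [-21.2 120.4] z 93.7 yaw err tool x vs jig x 0.0065 F jig [0.4 0.6] 0.3 w -0.0
tool z [ 0.177 -0.004 -0.984] [-0.207  0.017  1.68   0.034  1.27   1.507]
```

>>> jog_arm(steps=[[[-1.5,0,0],0,0],[[-1.5,0,0],0,0],[[-1.5,0,0],0,0],[[0,0,0],0,0]])

```text
time_s: 6.92
position: [0.4717, -0.0387, 0.2809]
tool_rot: [-0.005, 0.993, -0.075, 0.087]
contact_force: [-0.1, -0.0, -0.7]
grip_width: 0.0003
```

```bash
python3 - <<'E'
from h import *
where();tilt()
E
```

```text
t 6.92 tip jig xy mm [-69.2 120. ] z 84.7 yaw err tool x vs jig x 0.0065 F jig [-0.1 -0.1] -0.7 w 0.0003
tool z [ 0.174 -0.003 -0.985] [-0.212 -0.083  1.795  0.035  1.258  1.501]
```

>>> jog_arm(steps=[[[0,0,-3.5],0,0],[[0,0,-3.5],0,0],[[0,0,0],0,0],[[0,0,0],0,0]])

```text
time_s: 7.25
position: [0.457, -0.0381, 0.3495]
tool_rot: [-0.005, 0.994, -0.075, 0.084]
contact_force: [-0.4, -0.3, -1.8]
grip_width: 0.0004
```

```bash
python3 - <<'E'
from h import *
where();tilt()
E
```

```text
t 7.25 tip jig xy mm [-85.  118.3] z 153.2 yaw err tool x vs jig x 0.006 F jig [-0.4 -0.3] -1.8 w 0.0004
tool z [ 0.168 -0.002 -0.986] [-0.218 -0.159  1.722  0.035  1.413  1.501]
```

>>> jog_arm(steps=[[[0,0,2],0,0],[[0,0,2],0,0],[[0,0,2],0,0]])

```text
time_s: 7.5
position: [0.4695, -0.0387, 0.2949]
tool_rot: [-0.004, 0.993, -0.075, 0.092]
contact_force: [-0.1, -0.1, -0.0]
grip_width: 0.0002
```

```bash
python3 - <<'E'
from h import *
where();tilt()
E
```

```text
t 7.5 tip jig xy mm [-69.5 119.4] z 99.0 yaw err tool x vs jig x 0.0058 F jig [-0.1 -0.2] -0.0 w 0.0002
tool z [ 0.183 -0.006 -0.983] [-0.214 -0.102  1.784  0.035  1.278  1.502]
```

>>> jog_arm(steps=[[[0,-2.0,0],0,0],[[0,0,2],0,0],[[0,0,2],0,0],[[0,0,2],0,0],[[0,0,1.5],0,0]])

```text
time_s: 7.92
position: [0.4856, -0.0184, 0.2116]
tool_rot: [-0.004, 0.993, -0.076, 0.088]
contact_force: [-0.5, 0.0, -0.3]
grip_width: 0.0003
```

```bash
python3 - <<'E'
from h import *
where();tilt()
E
```

```text
t 7.92 tip jig xy mm [-58.3 142.1] z 15.5 yaw err tool x vs jig x 0.005 F jig [-0.4 -0. ] -0.3 w 0.0003
tool z [ 0.176 -0.004 -0.984] [-0.162  0.014  1.85   0.027  1.102  1.551]
```

>>> jog_arm(steps=[[[-0.1,2.2,-0.6],0,0],[[0.2,1.7,0],0,0],[[0.7,1.6,0.1],0,0]])

```text
time_s: 8.17
position: [0.4827, -0.0689, 0.2094]
tool_rot: [-0.013, 0.994, -0.074, 0.082]
contact_force: [-4.2, 15.6, 13.2]
grip_width: 0.0006
```

```bash
python3 - <<'E'
from h import *
where();tilt()
E
```

```text
t 8.17 tip jig xy mm [-56.1  94.9] z 12.9 yaw err tool x vs jig x 0.0078 F jig [-6.6 14.7] 13.2 w 0.0006
tool z [ 0.164  0.014 -0.986] [-0.276  0.025  1.843  0.064  1.119  1.419]
```

>>> jog_arm(steps=[[[0,0,-1.2],0,0],[[0,0,0],0,0]])

```text
time_s: 8.33
position: [0.4809, -0.0704, 0.2193]
tool_rot: [-0.014, 0.994, -0.075, 0.08]
contact_force: [-0.4, 0.5, 0.6]
grip_width: 0.0004
```

```bash
python3 - <<'E'
from h import *
where();tilt()
E
```

```text
t 8.33 tip jig xy mm [-58.3  93.4] z 22.7 yaw err tool x vs jig x 0.0048 F jig [-0.4  0.5] 0.6 w 0.0004
tool z [ 0.161  0.016 -0.987] [-0.281  0.012  1.835  0.066  1.145  1.418]
```

>>> jog_arm(steps=[[[0.9,1.2,0.1],0,0],[[1.2,1.0,0.1],0,0],[[1.2,0.7,0.1],0,0]])

```text
time_s: 8.58
position: [0.5081, -0.1026, 0.2168]
tool_rot: [-0.018, 0.994, -0.074, 0.076]
contact_force: [-2.7, 3.6, 2.3]
grip_width: 0.0005
```

```bash
python3 - <<'E'
from h import *
where();tilt()
im=bot.get_image("side")[:,:,::-1]
x0,y0,x1,y1=(150,140,350,280)
cv2.imwrite("pics/side4.png",cv2.resize(im[y0:y1,x0:x1],None,fx=3.6,fy=3.6,interpolation=cv2.INTER_CUBIC))
E
```

```text
t 8.58 tip jig xy mm [-28.1  67.5] z 20.0 yaw err tool x vs jig x 0.0072 F jig [-3.3  3.1] 2.3 w 0.0005
tool z [ 0.154  0.024 -0.988] [-0.33   0.089  1.759  0.08   1.157  1.362]
```

View pics/side4.png

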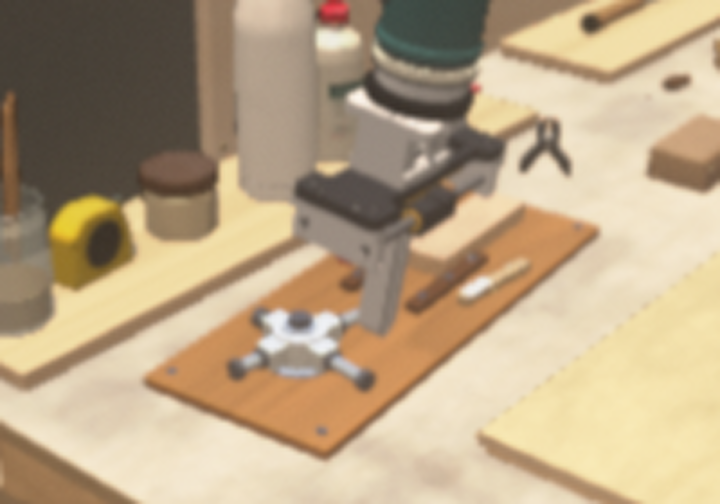

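>>> jog_arm(steps=[[[1.3,0.3,0.1],0,0],[[0,0,0],0,0]])

```text
time_s: 8.8
position: [0.5218, -0.1099, 0.2148]
tool_rot: [-0.017, 0.994, -0.075, 0.074]
contact_force: [0.5, -0.6, 0.5]
grip_width: 0.0005
```

```bash
python3 - <<'E'
from h import *
where();tilt()
im=bot.get_image("top")[:,:,::-1]
x0,y0,x1,y1=(90,120,310,270)
cv2.imwrite("pics/top5.png",cv2.resize(im[y0:y1,x0:x1],None,fx=3.6,fy=3.6,interpolation=cv2.INTER_CUBIC))
E
```

```text
t 8.8 tip jig xy mm [-14.3  62. ] z 17.8 yaw err tool x vs jig x 0.0062 F jig [ 0.6 -0.6] 0.5 w 0.0005
tool z [ 0.149  0.023 -0.989] [-0.334  0.124  1.724  0.077  1.161  1.36 ]
```

View pics/top5.png

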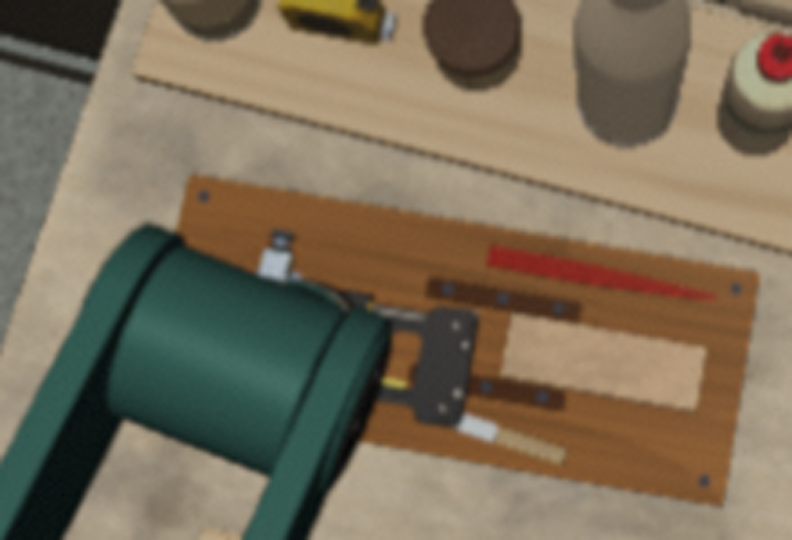

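>>> jog_arm(steps=[[[-0.8,0,-0.2],0,0],[[-0.3,0,-2],0,0],[[0,0,-3],0,0],[[0,2,-2],0,0],[[0,3,0],0,0],[[0,3.5,0],0,0],[[0,3.5,0],0,0],[[0,3,0],0,0]])

```text
time_s: 9.52
position: [0.4707, -0.2554, 0.2765]
tool_rot: [-0.016, 0.995, -0.067, 0.07]
contact_force: [-0.0, 0.2, -1.1]
grip_width: 0.0005
```

```bash
python3 - <<'E'
from fit import *
where();tilt()
for n,b,k in [("top",(120,160,310,270),4.2),("side",(180,180,335,275),4.5)]:
    im=np.ascontiguousarray(bot.get_image(n)[:,:,::-1]); cv2.imwrite(f"pics/{n}6raw.png",im)
    x0,y0,x1,y1=b
    cv2.imwrite(f"pics/{n}6.png",cv2.resize(im[y0:y1,x0:x1],None,fx=k,fy=k,interpolation=cv2.INTER_CUBIC))
    cv2.imwrite(f"pics/{n}6o.png",overlay(n,im,0,-.039,k,b))
E
```

```text
[ 0.55571065 -0.16877774 -0.15921572] [-0.67 -0.68  1.19 -0.35  0.31  0.47 -0.67  0.55 -0.21 -0.14]
t 9.52 tip jig xy mm [-42.9 -90.4] z 79.4 yaw err tool x vs jig x 0.0212 F jig [-0.   0.2] -1.1 w 0.0005
tool z [ 0.142  0.021 -0.99 ] [-0.632  0.08   1.64   0.104  1.321  1.053]
```

View pics/top6.png

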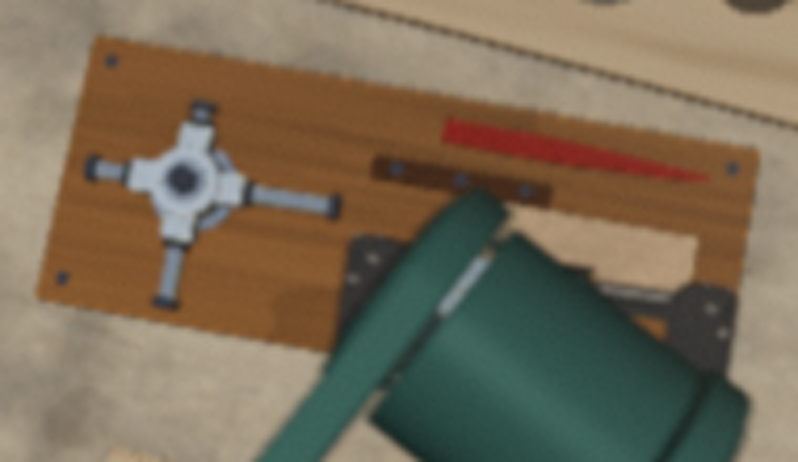

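View pics/top6o.png

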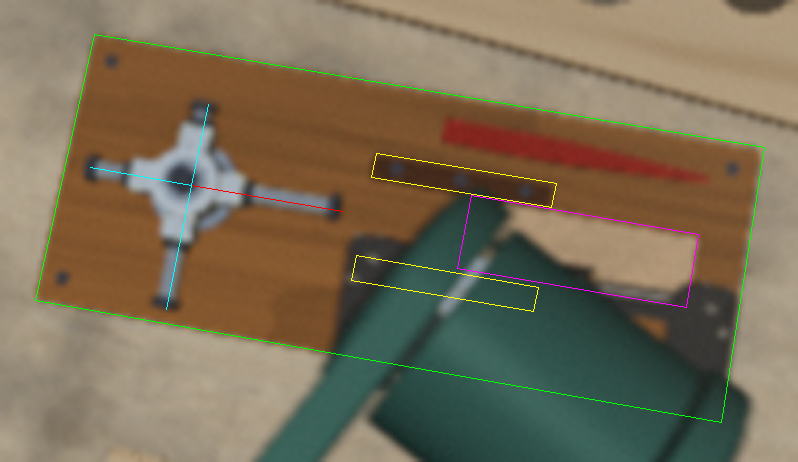

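View pics/side6.png

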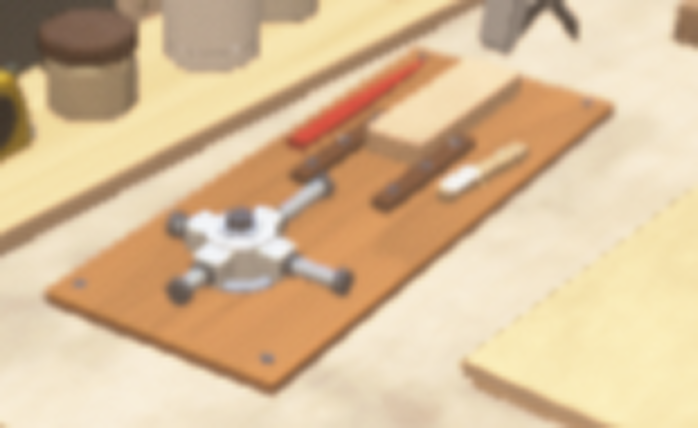

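>>> jog_arm(steps=[[[1.2,3.6,0],0.02,0],[[1.3,3.6,0],0,0],[[1.2,3.4,0],0,0],[[0,0,0],0,0]])

```text
time_s: 9.95
position: [0.4882, -0.3669, 0.274]
tool_rot: [-0.017, 0.994, -0.079, 0.068]
contact_force: [-1.2, 0.3, -1.5]
grip_width: 0.0005
```

```bash
python3 - <<'E'
from h import *
where();tilt()
E
```

```text
t 9.95 tip jig xy mm [  -8.9 -197.4] z 76.8 yaw err tool x vs jig x -0.0031 F jig [-1.2  0.2] -1.5 w 0.0005
tool z [ 0.138  0.024 -0.99 ] [-0.765  0.249  1.449  0.115  1.36   0.945]
```

>>> jog_arm(steps=[[[0,0.6,2],0,0],[[0,0,2],0,0],[[0,0,1.6],0,0],[[0,0,0],0,0]])

```text
time_s: 10.28
position: [0.4945, -0.3692, 0.2171]
tool_rot: [-0.017, 0.994, -0.08, 0.068]
contact_force: [-1.1, 0.7, -0.6]
grip_width: 0.0005
```

```bash
python3 - <<'E'
from h import *
where();tilt()
E
```

```text
t 10.28 tip jig xy mm [  -2.2 -198.7] z 19.8 yaw err tool x vs jig x -0.0038 F jig [-1.2  0.5] -0.6 w 0.0005
tool z [ 0.139  0.023 -0.99 ] [-0.761  0.31   1.494  0.119  1.255  0.938]
```

>>> jog_arm(steps=[[[0,-1.5,0],0,0],[[0,-1.5,0],0,0],[[0,-1.5,0],0,0],[[0,-1.2,0],0,0]])

```text
time_s: 10.62
position: [0.5023, -0.3078, 0.22]
tool_rot: [-0.017, 0.994, -0.08, 0.067]
contact_force: [0.1, 0.2, 0.4]
grip_width: 0.0004
```

```bash
python3 - <<'E'
from h import *
where();tilt()
E
```

```text
t 10.62 tip jig xy mm [  -4.5 -136.8] z 22.7 yaw err tool x vs jig x -0.0042 F jig [0.1 0.2] 0.4 w 0.0004
tool z [ 0.137  0.024 -0.99 ] [-0.673  0.247  1.567  0.11   1.237  1.027]
```

>>> jog_arm(steps=[[[0.2,-0.9,0.3],0,0],[[0,-0.7,0],0,0],[[0,0,0],0,0]])

```text
time_s: 10.87
position: [0.5087, -0.2872, 0.2219]
tool_rot: [-0.015, 0.994, -0.077, 0.07]
contact_force: [0.0, 0.4, 0.4]
grip_width: 0.0004
```

```bash
python3 - <<'E'
from h import *
where();tilt()
for n,b,k in [("top",(120,160,310,270),4.2),("side",(180,180,335,275),4.5)]:
    im=np.ascontiguousarray(bot.get_image(n)[:,:,::-1])
    x0,y0,x1,y1=b
    cv2.imwrite(f"pics/{n}7.png",cv2.resize(im[y0:y1,x0:x1],None,fx=k,fy=k,interpolation=cv2.INTER_CUBIC))
E
```

```text
t 10.87 tip jig xy mm [  -0.4 -116. ] z 24.8 yaw err tool x vs jig x 0.0012 F jig [-0.   0.4] 0.4 w 0.0004
tool z [ 0.142  0.02  -0.99 ] [-0.637  0.232  1.581  0.107  1.227  1.058]
```

View pics/top7.png

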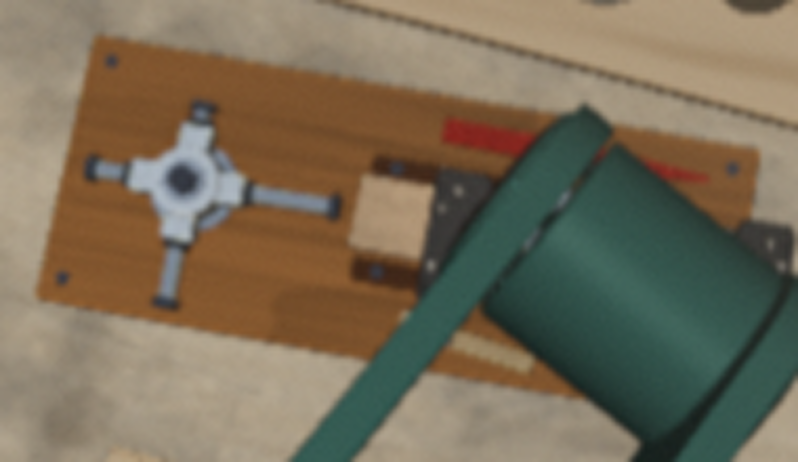

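View pics/side7.png

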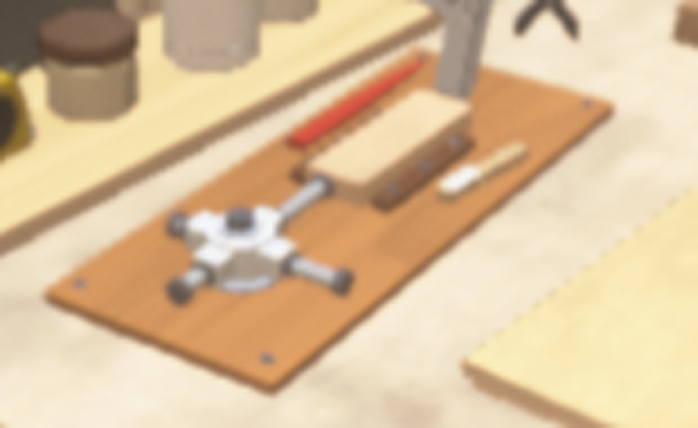

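>>> jog_arm(steps=[[[0,-0.4,0.7],0,0],[[0,0,0],0,0]])

```text
time_s: 11.13
position: [0.5105, -0.2878, 0.22]
tool_rot: [-0.009, 0.994, -0.078, 0.072]
contact_force: [-0.6, 0.5, -1.1]
grip_width: 0.0007
```

```bash
python3 - <<'E'
from h import *
where();tilt()
E
```

```text
t 11.13 tip jig xy mm [   2.4 -118.6] z 22.9 yaw err tool x vs jig x 0.0011 F jig [-0.7  0.3] -1.1 w 0.0007
tool z [ 0.145  0.007 -0.989] [-0.634  0.235  1.582  0.098  1.213  1.064]
```

>>> jog_arm(steps=[[[-0.2,-0.7,0.2],0,0]])

```text
time_s: 11.22
position: [0.5103, -0.2824, 0.2195]
tool_rot: [-0.007, 0.994, -0.079, 0.074]
contact_force: [-0.9, -6.1, 8.6]
grip_width: 0.0007
```

```bash
python3 - <<'E'
from h import *
where();tilt()
E
```

```text
t 11.22 tip jig xy mm [   2.1 -114.2] z 22.5 yaw err tool x vs jig x -0.0006 F jig [ 0.1 -6.2] 8.6 w 0.0007
tool z [ 0.148  0.003 -0.989] [-0.626  0.228  1.592  0.095  1.205  1.074]
```

>>> jog_arm(steps=[[[-0.2,-0.6,0.2],0,0]])

```text
time_s: 11.3
position: [0.5101, -0.2779, 0.2194]
tool_rot: [-0.005, 0.994, -0.079, 0.076]
contact_force: [-2.6, -5.4, 8.0]
grip_width: 0.0006
```

```bash
python3 - <<'E'
from h import *
where();tilt()
E
```

```text
t 11.3 tip jig xy mm [   2.3 -110.8] z 22.5 yaw err tool x vs jig x -0.0015 F jig [-1.7 -5.8] 8.0 w 0.0006
tool z [ 0.152 -0.003 -0.988] [-0.619  0.221  1.6    0.092  1.195  1.083]
```

```bash
python3 - <<'E'
from h import *
where();tilt()
for n,b,k in [("top",(170,180,280,240),7),("side",(220,150,320,230),7.5)]:
    im=np.ascontiguousarray(bot.get_image(n)[:,:,::-1])
    x0,y0,x1,y1=b
    cv2.imwrite(f"pics/{n}8.png",cv2.resize(im[y0:y1,x0:x1],None,fx=k,fy=k,interpolation=cv2.INTER_CUBIC))
where()
E
```

```text
t 11.3 tip jig xy mm [   2.3 -110.8] z 22.5 yaw err tool x vs jig x -0.0015 F jig [-1.7 -5.8] 8.0 w 0.0006
tool z [ 0.152 -0.003 -0.988] [-0.619  0.221  1.6    0.092  1.195  1.083]
t 11.4 tip jig xy mm [   2.2 -110. ] z 22.5 yaw err tool x vs jig x -0.0009 F jig [ 0.3 -4.7] 6.7 w 0.0008
```

View pics/top8.png

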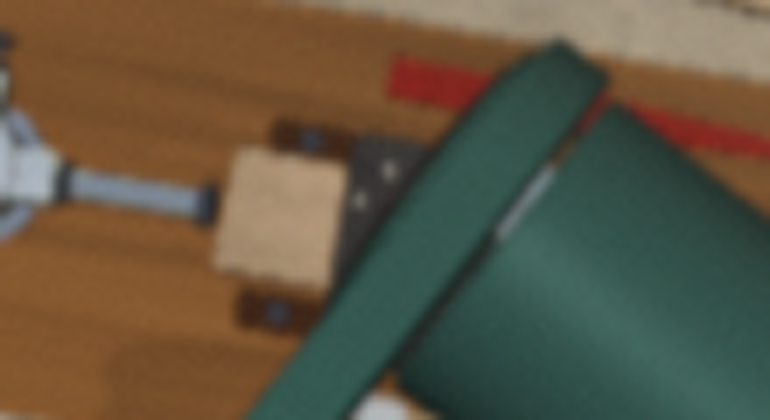

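View pics/side8.png

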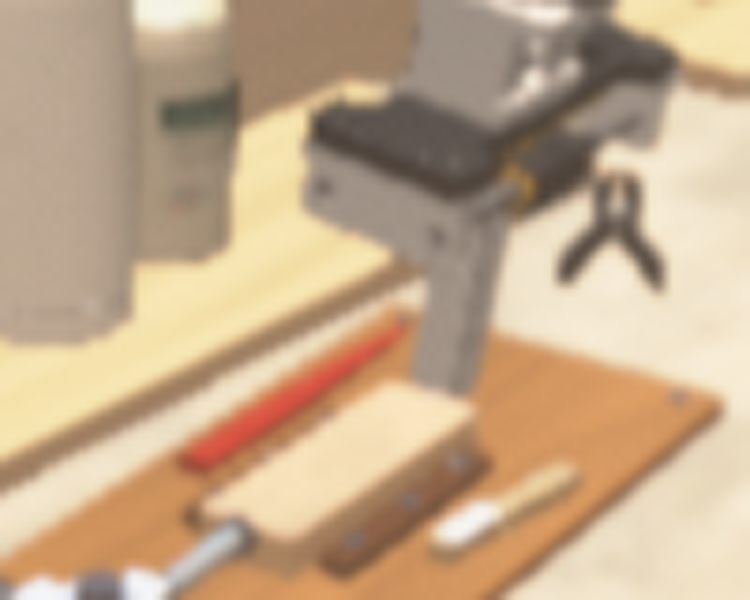

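>>> jog_arm(steps=[[[0,0.8,-0.2],0,0],[[0,0,0],0,0]])

```text
time_s: 11.57
position: [0.5085, -0.2854, 0.2211]
tool_rot: [-0.005, 0.994, -0.079, 0.076]
contact_force: [-0.4, 0.1, 0.1]
grip_width: 0.0003
```

```bash
python3 - <<'E'
from h import *
where();tilt()
im=np.ascontiguousarray(bot.get_image("side")[:,:,::-1]);
x0,y0,x1,y1=(220,170,300,230);k=9
cv2.imwrite(f"pics/side9.png",cv2.resize(im[y0:y1,x0:x1],None,fx=k,fy=k,interpolation=cv2.INTER_CUBIC))
im=np.ascontiguousarray(bot.get_image("top")[:,:,::-1]);
x0,y0,x1,y1=(170,180,250,235);k=9.5
cv2.imwrite(f"pics/top9.png",cv2.resize(im[y0:y1,x0:x1],None,fx=k,fy=k,interpolation=cv2.INTER_CUBIC))
E
```

```text
t 11.57 tip jig xy mm [   1.9 -118.2] z 24.3 yaw err tool x vs jig x -0.0015 F jig [-0.4  0.1] 0.1 w 0.0003
tool z [ 0.153 -0.002 -0.988] [-0.632  0.224  1.593  0.095  1.201  1.069]
```

View pics/side9.png

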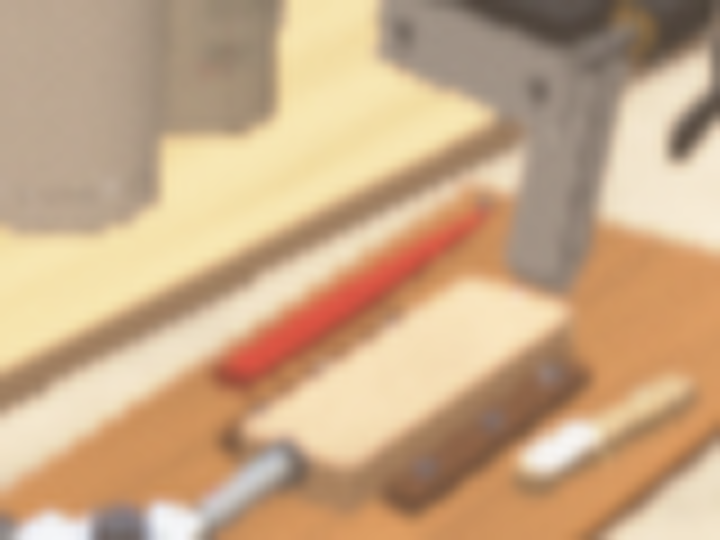

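View pics/top9.png

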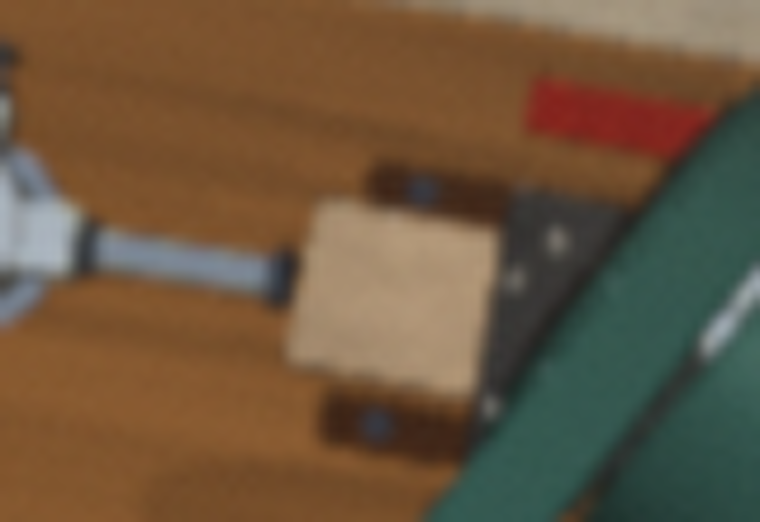

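>>> jog_arm(steps=[[[0,-0.9,0.2],0,0]])

```text
time_s: 11.75
position: [0.5097, -0.2764, 0.2178]
tool_rot: [-0.005, 0.994, -0.08, 0.075]
contact_force: [-4.3, -15.5, 7.1]
grip_width: 0.0007
```

```bash
python3 - <<'E'
from h import *
where()
E
```

```text
t 11.75 tip jig xy mm [   1.2 -109. ] z 20.9 yaw err tool x vs jig x -0.0028 F jig [ -1.8 -15.9] 7.1 w 0.0007
```

>>> jog_arm(steps=[[[0,-0.5,0],0,0]])

```text
time_s: 11.83
position: [0.5102, -0.274, 0.218]
tool_rot: [0.0, 0.994, -0.08, 0.075]
contact_force: [-3.1, -18.1, -0.3]
grip_width: 0.0005
```

```bash
python3 - <<'E'
from h import *
where()
E
```

```text
t 11.83 tip jig xy mm [   1.5 -108.8] z 21.1 yaw err tool x vs jig x -0.0015 F jig [ -0.2 -18.4] -0.3 w 0.0005
```

>>> jog_arm(steps=[[[0,1.5,0],0,0],[[0,2,0],0,0],[[0,2,-2],0,0],[[0,3,-3],0,0],[[-2,3,-3],0,0],[[-3,2,-2],0,0],[[-3,2,0],0,0],[[0,0,0],0,0]])

```text
time_s: 12.5
position: [0.3928, -0.41, 0.296]
tool_rot: [-0.006, 0.995, -0.075, 0.068]
contact_force: [0.8, -0.4, -0.6]
grip_width: 0.0007
```

>>> jog_arm(steps=[[[-3,1,0],0,0],[[-3,1,0],0,0],[[-3,1,0],0,0],[[-3,1,0],0,0],[[0,0,0],0,0],[[0,0,0],0,0]])

```text
time_s: 13.0
position: [0.2671, -0.4275, 0.2729]
tool_rot: [-0.011, 0.995, -0.075, 0.069]
contact_force: [0.5, -0.0, 0.2]
grip_width: 0.0008
```

```bash
python3 - <<'E'
from fit import *
where()
for n,b,k in [("top",(120,160,310,270),4.2),("side",(180,180,335,275),4.5)]:
    im=np.ascontiguousarray(bot.get_image(n)[:,:,::-1])
    cv2.imwrite(f"pics/{n}10raw.png",im)
    x0,y0,x1,y1=b
    cv2.imwrite(f"pics/{n}10.png",cv2.resize(im[y0:y1,x0:x1],None,fx=k,fy=k,interpolation=cv2.INTER_CUBIC))
E
```

```text
[ 0.55571065 -0.16877774 -0.15921572] [-0.67 -0.68  1.19 -0.35  0.31  0.47 -0.67  0.55 -0.21 -0.14]
t 13.0 tip jig xy mm [-217.1 -294.4] z 75.7 yaw err tool x vs jig x 0.0057 F jig [0.5 0.1] 0.2 w 0.0008
```

View pics/top10.png

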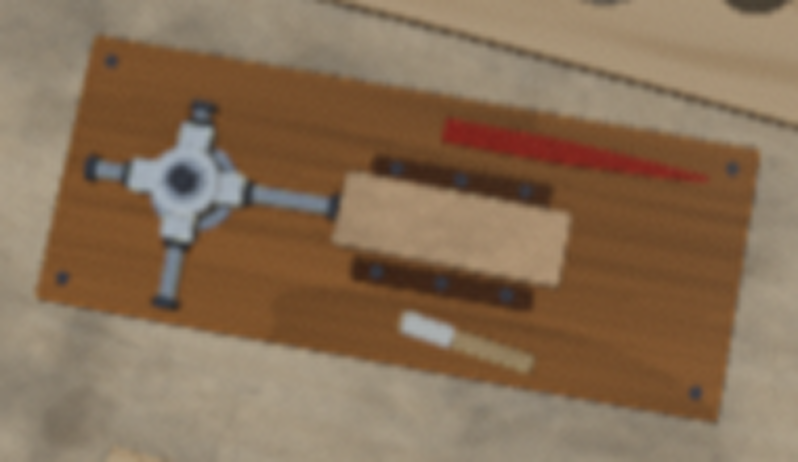

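View pics/side10.png

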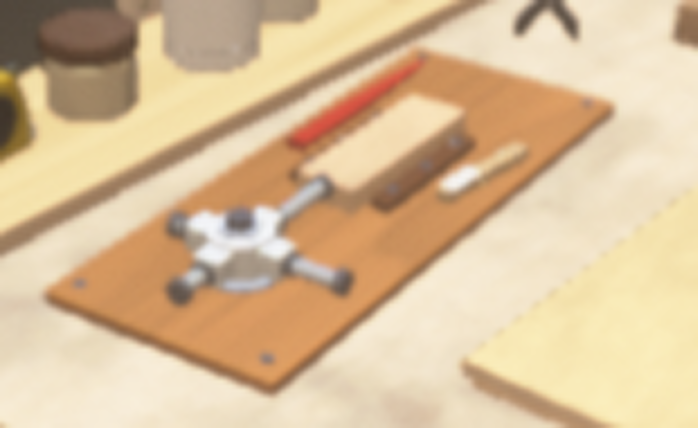

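```bash
python3 - <<'E'
from h import *
print(bot.observe()["dq"].round(3)); print(bot.finish_job())
E
```

```text
[ 0.017  0.004 -0.022  0.003 -0.003 -0.003]
the job is handed in; nothing more can be done
None
```

I pushed the turret about half a turn counterclockwise with the closed fingertips. The longest rod now points down the channel. I then pushed the offcut about 70 mm along the channel until it stopped hard against the pad at about 18 N. After that I backed the arm off to the side and handed the job in at about 13 s.

**Last checks**
- **Rod direction:** before I pushed the offcut, the top picture showed the rod within about 1° of the channel line. The last picture has its pad 1 to 2 mm from the offcut's centre line, against the 8 mm allowed.
- **Offcut:** it lies flat in the channel with its end at the pad, and no gap shows in either view. I judge that gap by eye and by the hard stop; I did not measure it to the millimetre.
- **Surroundings:** the pencil and wax stick have not visibly moved. The arm went nowhere near the other loose things in the last pictures, but I did not measure their positions. The arm was clear and its force reading was near zero.

**What disagreed or went wrong**
- **Tool tilt:** the tool gradually tilted by about 9° in total over the moves. The moves could not correct this, and it did no harm here.
- **Board contact:** the fingertip touched the board once, at about 13 N, while turning the turret.
- **Early offcut push:** the first push showed an unexplained upward force of about 8 N. I backed off and pushed again.
- **Camera agreement:** the jig outline fitted from the top camera sat a few millimetres off in the side view.

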